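Clamp the bead cassette into the counter with its ejector levers

TASK

Load the bead cassette (the one with an ear at each end) into the bead counter's cradle: lower it upright between the guides so that it rests on the open ejectors and let go. Then swing both ejector levers inward until you feel each end of the cassette go hard down, and check that both levers hold it firmly clamped, without straining them, and leave everything else on the bench where it is.

Things in the scene. Friction and masses are not known exactly. Their poses are not given: they have to be found in the camera images.
- cassette: Grey bead cassette standing on the bench, dark bead windows in its broad faces. Body 24 mm thick (x), 100 long (y), 58 high; centred grip rib on top 14 thick (x), 60 long (y), 58 to 78 mm high. An ear at each end: 24 wide (x), out to 65 mm from the centre (y), 8 to 16 mm above the underside. 0.2 to 0.36 kg. Goes in either way round. Origin: centre of underside, z up.
- dock: Bead counter fixed to the bench: grey base 96 x 200 x 28 mm carrying the cradle; low white housing 42 mm high beyond it (x 46 to 106 mm). Origin on the bench under the cradle's centre; y from the right to the left lever, z up. The cassette stands over the origin, long side along y, its underside 50 to 54 mm above the bench on the open levers, 37 to 47 mm and maybe not quite level when clamped.
- cradle_mouth (a point): Centre of the cradle, 66 mm above the bench, level with the top of its straight aluminium corner guides (28 mm apart across x, 134 mm along y for the ears); they flare from there to 79 mm. Inside, spring pads under each ear give 3 mm and then stop hard; their heights are worn: each differs by up to 7 mm from start to start, not told.
- lever_l: Steel ejector lever, left end. Origin on its pivot (along the cradle's x), at y +77, z 45 mm in the cradle's frame. Its z runs up its arm (10 wide, 8 thick) to a black thumb pad (16 wide, 10 thick, 24 long), top 82 mm from the pivot. Starts leaning 0.6 to 0.72 rad outward; turned inward, a little past upright, about the cradle's +x, its claw presses the ear down; outward, its toe lifts it. Stays where it is left.
- lever_r: Steel ejector lever, right end. Origin on its pivot (along the cradle's x), at y -77, z 45 mm in the cradle's frame. Its z runs up its arm (10 wide, 8 thick) to a black thumb pad (16 wide, 10 thick, 24 long), top 82 mm from the pivot. Starts leaning 0.6 to 0.72 rad outward; turned inward, a little past upright, about the cradle's -x, its claw presses the ear down; outward, its toe lifts it. Stays where it is left.
- lever_l_tip (a point): Top end of the left thumb pad, centre line, 82 mm from the pivot. Either lever swings freely at 6 to 8 N here, a little more while the springs under the cassette give; then the push rises steeply: that end is hard down. It comes anywhere between 0.1 rad short of upright and 0.36 past it, not alike at both ends: feel for it: home is 13 to 16 N.
- lever_r_tip (a point): Top end of the right thumb pad, centre line, 82 mm from the pivot. Either lever pushed home with 13 to 16 N here keeps pressing on its ear with more than 8 N once let go (it must); stopped earlier it is not clamped. Seating the second end can slacken the first, so feel the first again; a push over 22 N strains it. Follow the arc of the pad (up, then level): a level push on the leaning lever wedges.
- bead_box: Bystander: a plain closed bead box without ears, 26 x 88 x 56 mm, white lid, standing near the cassette (the two may have changed places). Leave it. Origin: centre of the underside.
- spool: Bystander: black cord spool, 60 mm across, 70 mm high. Origin: centre of the underside.
- tape_roll: Bystander: roll of tape lying flat, 84 mm across, 22 mm high. Origin: centre of the underside.
- glue_jar: Bystander: small jar, 52 mm across, 75 mm high. Origin: centre of the underside.
- bead_cup: Bystander: black cup, 72 mm across, 60 mm high. Origin: centre of the underside.
- screwdriver: Bystander: screwdriver lying on the bench.
- pliers: Bystander: small blue-handled pliers lying on the bench, about 140 mm long.
Things that resemble listed ones, but are neither listed nor needed, are in the scene too. Leave any blue, purple or turquoise look-alike of the cassette alone.

How it is judged:
By the outcome, as a careful person would: the job done as asked, in the order asked, and still so for the second after the job is handed in, with the robot touching nothing.
It also fails if it takes over 72 s, if anything falls off the work surface, if the arm or the gripper's body presses on something with over 40 N, if the wrist force passes 120 N, or if a joint passes its speed limit or range.

ROBOT

A 6-joint arm with a two-finger parallel gripper is mounted at the origin on the work surface. World frame = base frame: x ahead of the robot, y to its left, z up, the work surface at z = 0. Lengths are in m, angles in degrees, forces in N, time in s.
With the tool pointing down it reaches from about 0.35 to 0.875 m from the base axis. Payload 4.2 kg.
Tool frame: the origin (TCP) lies midway between the tips of the shut fingers; the grasp point (between the pads) lies 19 mm behind it; z points along the fingers, y is the line along which they close (so a half turn about z gives the same grasp; the last joint's range is limited). The gripper opens to 87 mm and grips with 3 to 60 N. Pads are 19 mm wide; open, the fingers measure 117 mm over their backs; the gripper's body (75 mm by 190 mm) begins 51 mm behind the grasp point.
Start: joints at [83.801, 22.042, 0.453, 0, -68.411, -14.817], TCP at [0.224, 0.583, 0.223] pointing down, gripper open.
Joint ranges: [-179.83, 179.83], [-69.29, 118.12], [-61.27, 80.66], [-181.25, 117.63], [-171.15, -9.14], [-177.46, 177.46]. Speed limits (degrees/s): [159.86, 159.86, 180, 180, 180, 180].

INTERFACE

Orientations are given as [roll, pitch, yaw] about the fixed x, y, z axes, in that order (R = Rz(yaw) Ry(pitch) Rx(roll)).
In Python, from workcell import env gives the robot as it stands. The module is installed in compiled form; this text tells all that it offers. Calls block until the motion is done:
- env.goto(position, orientation): joint-space move of the TCP to a pose.
- env.move_straight(position, rotation=None, rate=0.15, force_limit=None): straight line of the TCP; rotation=None keeps the orientation; rate is the mean speed in m/s. With force_limit (N) it stops when the force on the tool has changed by that much, and returns True; else False.
- env.set_joints(angles): joint-space move.
- env.gripper_to(opening, grasp_force=None): opening from 0.0 (shut) to 1.0 (fully open); grasp_force is the grip in N (None keeps the last); returns when the fingers have stopped.
- env.dwell(seconds).
- env.inverse_kinematics(position, orientation): joint angles nearest the present ones, or None.
- env.read_state(): the state.
- env.grab_frame(name): name is "scene" or "top" or "wrist"; returns a dict with "image" (400x640x3 uint8, blue, green, red), "fx", "fy", "cx", "cy" (pixels), "position" and "orientation" of the camera in the world. Camera axes: x right, y up, looking along -z (the intrinsics and any distortion apply to the point x, -y, -z); pixel columns grow to the right and rows downward; lengths in m; the calibration is good to about 2 mm. The wrist camera is an equidistant fisheye: a pixel r from the principal point sees the ray r / f radians off the axis. A picture is of the moment at which its call begins. There is no depth.
A pose or a line that the arm cannot do raises env.Unreachable and nothing moves.
- env.close_job(): hands the job in; it is judged then, once.
Trained networks look in a picture, given as the dict that the camera call returned (one of the last four; its "shot" number tells which), for a name from the list of things; names that differ only in an ending like _2 or _b are one class to them, and where a whole thing is asked for, a point or a joint stands for the part that bears it (a point fixed in the world has none). Each returns a list of dicts, best first, with "score" (0 to 1); they miss things now and then, are a little off and sometimes report something else, mostly with a low value. They report only what shows in the picture. A call takes as long as a camera call. They do not tell look-alikes from the thing itself.
- env.search_frame(picture, thing): "xyz" ([x, y, z] in m, in world coordinates, good to about 4 mm: the middle of the surface that is visible of it).
- env.trace(picture, thing): "mask" (400x640 bool, what is visible of it).
The state is a dict: "clock": time; "joint_positions": joint angles; "qvel": joint speeds; "joint_torque": joint torques, N m; "position": TCP position; "tool_rot": TCP orientation; "force": force on the tool from outside, world axes, zero at the start; "wrist_torque": the same for the moment, N m; "opening": opening from 0.0 (shut) to 1.0 (fully open); "finger_force": force on a finger pad.
Only numpy, scipy, OpenCV 4.12 (cv2) and the standard library are available. Lean on these libraries where they do the work, as an engineer would, in place of code of your own. Each camera call takes 0.05 s, during which the arm holds its last target. There are 200 camera calls.

## Working session

There is one attempt and no reset: what is moved stays moved. The work goes in short steps, each a Python script; the robot and the scene stay as the last script left them, time stands still between calls to the robot, and variables do not carry over. Pictures are saved under pics/ and viewed, at most 10 in all, crops included, and the job is handed in when it is done.

```bash
mkdir -p pics; ls; python3 - <<'E'
from workcell import env
import cv2,numpy as np
s=env.read_state();print(s['clock'],s['position'],s['tool_rot'],s['opening'],s['force'])
ims=[]
for n in ('top','scene'):
    f=env.grab_frame(n);print(n,f['fx'],f['fy'],f['cx'],f['cy'],f['position'],f['orientation'],[k for k in f])
    cv2.imwrite(f'pics/{n}0.png',f['image'])
    for t in ['cassette','dock','lever_l','lever_r','lever_l_tip','bead_box','spool','glue_jar','bead_cup']:
        print(n,t,[(np.round(d['xyz'],3).tolist(),round(d['score'],2)) for d in env.search_frame(f,t)][:4])
E
```

```text
pics
0.0 [0.22389717 0.58285267 0.22145666] [ 1.79873774e+02 -3.73366890e-03 -2.10275529e+01] 0.9931421114641601 [-0.14211983 -0.03267003  1.88402313]
top 470.2040666342446 470.2040666342446 325.82800709653117 198.09224888943663 [ 0.38476408 -0.04835176  1.43221267] [ 6.48951548e+00 -3.04947910e-02 -9.02423682e+01] ['image', 'fx', 'fy', 'cx', 'cy', 'position', 'orientation', 'shot']
top cassette [([0.653, -0.075, 0.061], 0.91), ([0.473, -0.276, 0.058], 0.89), ([0.718, -0.241, 0.058], 0.87), ([0.232, -0.41, 0.063], 0.73)]
top dock [([0.574, 0.147, 0.027], 0.9)]
top lever_l [([0.557, 0.044, 0.08], 0.64)]
top lever_r [([0.557, 0.044, 0.08], 0.64)]
top lever_l_tip [([0.543, 0.237, 0.078], 0.47)]
top bead_box [([0.473, -0.275, 0.056], 0.62), ([0.61, -0.236, 0.053], 0.52)]
top spool [([0.789, -0.083, 0.074], 0.94)]
top glue_jar [([0.773, 0.024, 0.072], 0.84), ([0.473, -0.278, 0.058], 0.29)]
top bead_cup [([0.668, -0.42, 0.023], 0.88)]
scene 428.0561236129243 428.0561236129243 322.8867856486425 190.41408093111824 [1.2050385  0.32432161 1.21216667] [ 36.07549095  -0.77175845 120.13646951] ['image', 'fx', 'fy', 'cx', 'cy', 'position', 'orientation', 'shot']
scene cassette [([0.364, -0.288, 0.041], 0.97), ([0.24, -0.418, 0.037], 0.94), ([0.667, -0.072, 0.048], 0.84), ([0.486, -0.275, 0.052], 0.76)]
scene dock [([0.582, 0.143, 0.04], 0.63)]
scene lever_l [([0.788, 0.034, 0.074], 0.47)]
scene lever_r [([0.788, 0.034, 0.074], 0.47)]
scene lever_l_tip [([0.551, 0.238, 0.073], 0.48)]
scene bead_box [([0.623, -0.232, 0.05], 0.93), ([0.582, 0.149, 0.046], 0.55), ([0.798, -0.077, 0.072], 0.19)]
scene spool [([0.796, -0.078, 0.07], 0.68)]
scene glue_jar [([0.785, 0.034, 0.073], 0.55)]
scene bead_cup [([0.66, -0.425, 0.034], 0.96)]
```

View pics/top0.png

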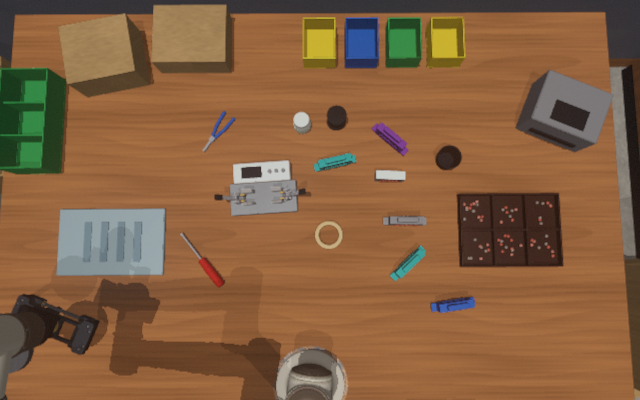

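View pics/scene0.png

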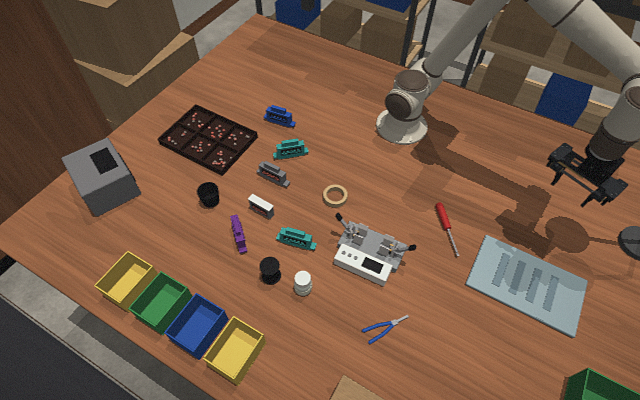

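The grey cassette, the one with ears, is at top px (405,221), about (0.473, -0.276). The dock is at px (265,198) with levers at about (220,197) and (303,192). The turquoise, blue and purple ones are look-alikes. Next I'll take near views.

```bash
cat > h.py <<'E'
from workcell import env
import cv2,numpy as np
from scipy.spatial.transform import Rotation as Ro
def rays(f,uv,fish=False):
    uv=np.atleast_2d(np.asarray(uv,float)); a=(uv[:,0]-f['cx'])/f['fx']; b=(uv[:,1]-f['cy'])/f['fy']
    if fish:
        r=np.hypot(a,b)+1e-12; d=np.c_[a/r*np.sin(r),-b/r*np.sin(r),-np.cos(r)]
    else: d=np.c_[a,-b,-np.ones_like(a)]
    return Ro.from_euler('xyz',f['orientation'],degrees=True).apply(d)
def at_z(f,uv,z,fish=False):
    d=rays(f,uv,fish); p=np.asarray(f['position']); return p+d*((z-p[2])/d[:,2])[:,None]
def project(f,P,fish=False):
    v=Ro.from_euler('xyz',f['orientation'],degrees=True).inv().apply(np.atleast_2d(P)-np.asarray(f['position']))
    x,y,z=v[:,0],-v[:,1],-v[:,2]
    if fish:
        r=np.hypot(x,y)+1e-12; k=np.arctan2(r,z)/r
    else: k=1/z
    return np.c_[f['cx']+f['fx']*x*k,f['cy']+f['fy']*y*k]
def st(): 
    s=env.read_state(); return s['clock'],np.round(s['position'],4),np.round(s['force'],2)
E
python3 - <<'E'
from h import *
for y in (90,-90):
  for p in ((.545,.14,.3),(.473,-.276,.06)): print(y,p,env.inverse_kinematics(p,[180,0,y]))
env.goto([.50,.14,.32],[180,0,90] if abs(env.inverse_kinematics((.545,.14,.3),[180,0,90])[5])<abs(env.inverse_kinematics((.545,.14,.3),[180,0,-90])[5]) else [180,0,-90])
f=env.grab_frame('wrist');print(st(),f['fx'],f['cx'],f['cy'],f['position'],f['orientation'])
cv2.imwrite('pics/w1.png',f['image'])
for t in ['dock','lever_l','lever_l_tip','lever_r_tip','cradle_mouth']:
    print(t,[(np.round(d['xyz'],3).tolist(),round(d['score'],2)) for d in env.search_frame(f,t)][:4])
E
```

```text
90 (0.545, 0.14, 0.3) [ 30.90521464  13.37521197  -0.85912291   0.         -75.76566512
 149.09478536]
90 (0.473, -0.276, 0.06) [-1.32982327e+01  2.46156498e+01 -2.22284721e+01 -2.54444375e-14
 -4.31558781e+01 -1.66701767e+02]
-90 (0.545, 0.14, 0.3) [ 30.90521464  13.37521197  -0.85912291   0.         -75.76566512
 -30.90521464]
-90 (0.473, -0.276, 0.06) [-1.32982327e+01  2.46156498e+01 -2.22284721e+01  2.54444375e-14
 -4.31558781e+01  1.32982327e+01]
(2.975, array([0.4999, 0.1408, 0.3196]), array([-0.3 ,  0.02,  0.04])) 309.70691628693146 319.16591630699844 201.44045415541012 [0.50081508 0.07241404 0.48081048] [-1.43043761e+01 -8.85410402e-03 -1.79910051e+02]
dock [([0.571, 0.141, 0.034], 0.69)]
lever_l [([0.558, 0.04, 0.084], 0.95), ([0.543, 0.22, 0.071], 0.6)]
lever_l_tip [([0.542, 0.215, 0.068], 0.75), ([0.439, -0.053, 0.024], 0.57)]
lever_r_tip [([0.554, 0.036, 0.078], 0.95)]
cradle_mouth [([0.567, 0.133, 0.03], 0.6), ([0.436, -0.055, 0.028], 0.34)]
```

View pics/w1.png

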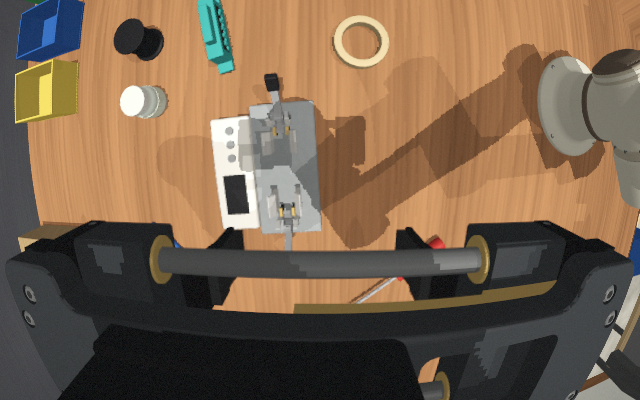

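```bash
python3 - <<'E'
from h import *
from scipy.optimize import least_squares
env.goto([.50,.20,.32],[180,0,-90])
f=env.grab_frame('wrist'); t=env.grab_frame('top')
for n,g in (('wrist',f),('top',t)):
  for k in ('lever_l_tip','lever_r_tip','dock'):
    print(n,k,[(np.round(d['xyz'],3).tolist(),round(d['score'],2)) for d in env.search_frame(g,k)][:3])
import pickle;pickle.dump((f,t),open('fr.pkl','wb'))
c=project(f,[[.545,.14,.04]],True)[0].astype(int);print(c,st())
a=cv2.resize(f['image'][max(c[1]-95,0):c[1]+95,c[0]-100:c[0]+60],None,fx=3,fy=3,interpolation=3)
print('crop origin',c[0]-100,max(c[1]-95,0))
b=cv2.resize(t['image'][150:230,205:320],None,fx=3,fy=3,interpolation=3)
im=np.zeros((600,830,3),np.uint8);im[:a.shape[0],:a.shape[1]]=a[:600];im[:b.shape[0],480:480+345]=b[:,:345]
cv2.imwrite('pics/c2.png',im[:,:800])
E
```

```text
wrist lever_l_tip [([0.546, 0.24, 0.08], 0.88)]
wrist lever_r_tip [([0.554, 0.038, 0.082], 0.68)]
wrist dock [([0.57, 0.145, 0.038], 0.82)]
top lever_l_tip []
top lever_r_tip [([0.555, 0.042, 0.081], 0.48), ([0.473, -0.277, 0.055], 0.31)]
top dock [([0.572, 0.144, 0.026], 0.61)]
[287 129] (3.975, array([0.5   , 0.1994, 0.3202]), array([ 0.19, -1.3 , -0.47]))
crop origin 187 34
```

View pics/c2.png

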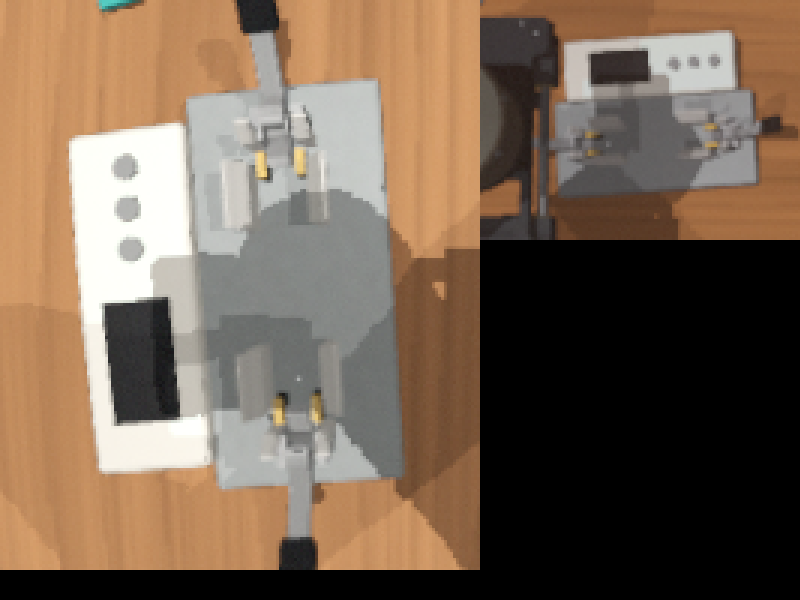

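```bash
python3 - <<'E'
from h import *
import pickle
from scipy.optimize import least_squares
f,t=pickle.load(open('fr.pkl','rb'))
D=np.array([[-48,-100,28],[-48,100,28],[46,100,28],[46,-100,28]])/1e3
w=np.array([[378,79],[402,476],[220,488],[187,98]])/3+[187,34]
tp=(np.array([[757,184],[561,196],[558,101],[754,91]])-[480,0])/3+[205,150]
def pose(q,P): 
    c,s=np.cos(q[2]),np.sin(q[2]); return np.c_[q[0]+c*P[:,0]-s*P[:,1],q[1]+s*P[:,0]+c*P[:,1],P[:,2]]
for nm,u in (('both',(1,1)),('wrist',(1,0)),('top',(0,1))):
    r=least_squares(lambda q:np.r_[u[0]*(project(f,pose(q,D),True)-w).ravel(),u[1]*(project(t,pose(q,D))-tp).ravel()],[.54,.14,.05])
    print(nm,r.x[:2],np.degrees(r.x[2]),np.round(r.fun,1))
    if nm=='both': q=r.x
# lever lean: predicted pad tip px for angles; observed pad far-end px in wrist crop
for s in (1,-1):
  for a in (.55,.6,.66,.72):
    P=np.array([[0,s*(77+82*np.sin(a)),45+82*np.cos(a)],[0,s*(77+58*np.sin(a)),45+58*np.cos(a)]])/1e3
    print(s,a,np.round((project(f,pose(q,P),True)-[187,34])*3))
# second look at cassette
env.goto([.46,-.20,.30],[180,0,-90])
g=env.grab_frame('wrist');pickle.dump(g,open('g.pkl','wb'));print(st())
d=[x for x in env.search_frame(g,'cassette')];print([(np.round(x['xyz'],3),round(x['score'],2)) for x in d])
c=project(g,[[.473,-.276,.06]],True)[0].astype(int);o=np.maximum(c-[100,80],0);print('o',o)
cv2.imwrite('pics/g.png',cv2.resize(g['image'][o[1]:o[1]+150,o[0]:o[0]+200],None,fx=4,fy=4,interpolation=3))
E
```

```text
both [0.55053761 0.13875631] 3.5891098573117515 [ 0.6 -1.4  0.9  0.7 -0.2  0.4  0.3 -1.8 -0.1 -1.3 -1.4 -0.9 -1.8 -0.2
 -0.9 -1.3]
wrist [0.55119619 0.13957321] 3.7421232026708964 [-0.  -0.9  0.6  1.1 -0.4  1.  -0.3 -1.1 -0.  -0.  -0.  -0.  -0.  -0.
 -0.  -0. ]
top [0.54773714 0.135569  ] 2.8779826500210284 [ 0.  -0.   0.  -0.   0.  -0.   0.  -0.   0.8  0.  -0.6 -0.3 -0.6  0.3
  0.3  0. ]
1 0.55 [[294. 577.]
 [297. 535.]]
1 0.6 [[296. 583.]
 [298. 539.]]
1 0.66 [[297. 590.]
 [299. 544.]]
1 0.72 [[299. 596.]
 [300. 548.]]
-1 0.55 [[252.  -6.]
 [261.  36.]]
-1 0.6 [[252. -12.]
 [261.  31.]]
-1 0.66 [[253. -19.]
 [261.  26.]]
-1 0.72 [[254. -25.]
 [262.  21.]]
(5.5167, array([ 0.4605, -0.1993,  0.3   ]), array([ 0.35,  0.07, -0.75]))
[(array([ 0.656, -0.115,  0.04 ]), 0.93), (array([ 0.364, -0.292,  0.058]), 0.9), (array([ 0.717, -0.251,  0.056]), 0.81), (array([ 0.241, -0.412,  0.05 ]), 0.66), (array([ 0.477, -0.281,  0.065]), 0.62), (array([0.546, 0.039, 0.011]), 0.36)]
o [210  37]
```

View pics/g.png

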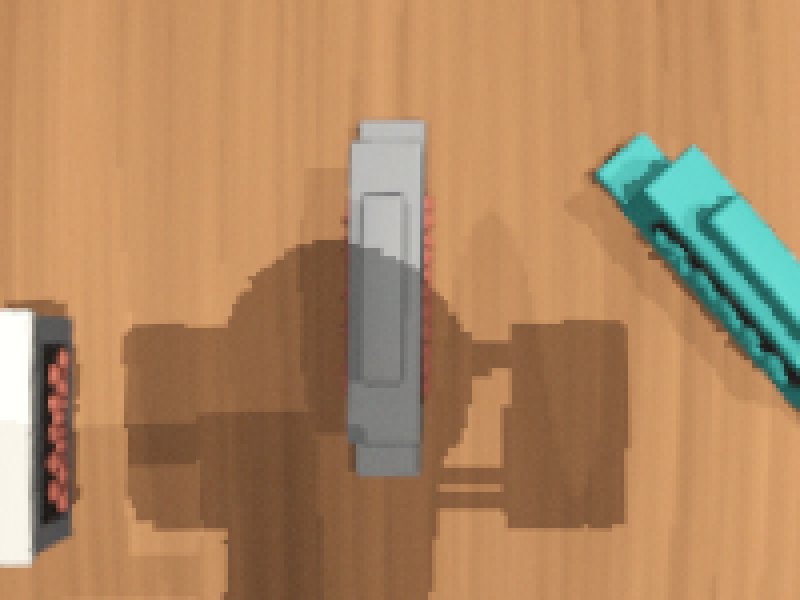

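```bash
python3 - <<'E'
from h import *
import pickle
from scipy.optimize import least_squares
g=pickle.load(open('g.pkl','rb'))
P=np.array([[7,-30,78],[-7,-30,78],[-7,30,78],[7,30,78],[12,-50,58],[-12,-50,58],[-12,50,58],[12,50,58]])/1e3
w=np.array([[361,194],[405,193],[404,382],[362,384],[350,141],[426,143],[421,445],[348,440]])/4+[210,37]
def pose(q,P): 
    c,s=np.cos(q[2]),np.sin(q[2]); return np.c_[q[0]+c*P[:,0]-s*P[:,1],q[1]+s*P[:,0]+c*P[:,1],P[:,2]]
r=least_squares(lambda q:(project(g,pose(q,P),True)-w).ravel(),[.473,-.276,.0])
q=r.x;print(q,np.degrees(q[2]),np.round(r.fun,1))
yaw=-90+np.degrees(q[2])
env.gripper_to(.5)
env.goto([q[0],q[1],.12],[180,0,yaw])
print(env.move_straight([q[0],q[1],.0615],rate=.08,force_limit=6),st())
env.gripper_to(0,15)
s=env.read_state();print(s['opening']*87,s['finger_force'],st())
env.move_straight([q[0],q[1],.17],rate=.15)
s=env.read_state();print(s['opening']*87,s['finger_force'],st())
f=env.grab_frame('wrist');cv2.imwrite('pics/h.png',f['image'])
np.save('q.npy',q)
E
```

```text
[ 0.47783925 -0.28645695 -0.01024796] -0.5871650912469163 [ 0.  -0.5  0.5 -0.3  0.3  0.8 -0.6  0.2  0.  -0.4 -0.3 -0.8  0.1 -0.1
 -0.1  1. ]
False (8.25, array([ 0.4784, -0.2866,  0.062 ]), array([0.48, 0.18, 0.33]))
14.018894917003504 14.999634325504303 (8.875, array([ 0.4779, -0.2865,  0.0616]), array([0.71, 0.65, 0.63]))
13.901124638169641 14.99880462884903 (9.75, array([ 0.4768, -0.286 ,  0.1686]), array([ 0.57, -0.31, -2.68]))
```

```bash
python3 - <<'E'
from h import *
t=env.grab_frame('top');s=env.grab_frame('scene')
import pickle;pickle.dump((t,s),open('ts.pkl','wb'))
h=cv2.imread('pics/h.png')
def crop(f,p):
    c=project(f,[p])[0].astype(int);o=c-[50,50];print('o',o);return cv2.resize(f['image'][o[1]:o[1]+100,o[0]:o[0]+100],None,fx=3,fy=3,interpolation=3)
p=[.478,-.286,.15]
im=np.zeros((600,800,3),np.uint8);im[:300,:300]=crop(t,p);im[300:,:300]=crop(s,p)
im[:375,300:800]=cv2.resize(h[100:300,190:457],(500,375))
cv2.imwrite('pics/h2.png',im)
E
```

```text
o [362 166]
o [219 100]
```

View pics/h2.png

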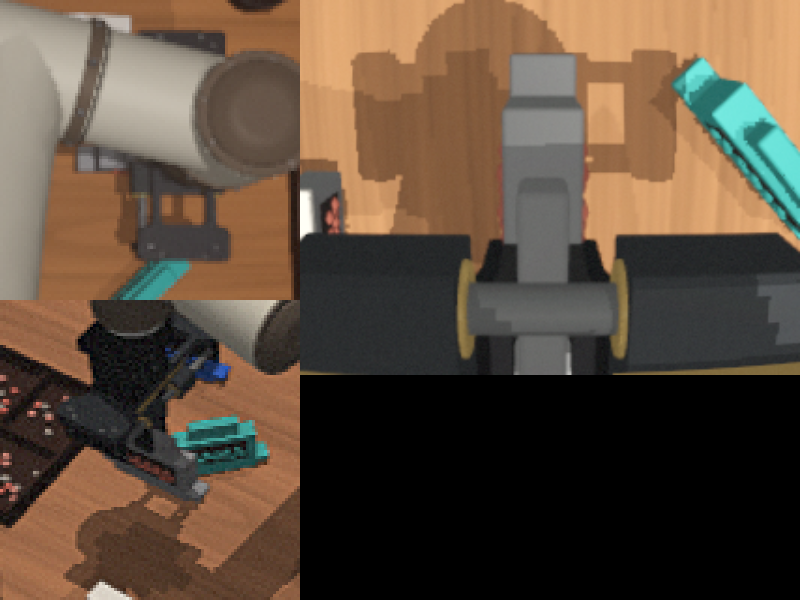

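```bash
python3 - <<'E'
from h import *
h=env.grab_frame('wrist');s=env.read_state();T=s['position'];print(T,s['tool_rot'])
for name,row,z,dy in (('rib',179,78,-30),('bodytop',107,58,-50),('ear',54,16,-65)):
    px=[190+543/1.873,100+row/1.873]
    p=at_z(h,[px],T[2]-.0617+z/1e3,True)[0]; print(name,p[:2],'centre offset from TCP along y', p[1]-dy/1e3-T[1], 'x',p[0]-T[0])
E
```

```text
[ 0.47727267 -0.28626008  0.16878575] [ 1.79866347e+02  4.25850146e-02 -9.05943622e+01]
rib [ 0.39264778 -0.31993517] centre offset from TCP along y -0.0036750828162633864 x -0.0846248941533857
bodytop [ 0.38322622 -0.33829384] centre offset from TCP along y -0.0020337596417172032 x -0.09404645481484047
ear [ 0.36035726 -0.35493316] centre offset from TCP along y -0.003673078806963548 x -0.11691541262270577
```

```bash
python3 - <<'E'
from h import *
h=env.grab_frame('wrist');s=env.read_state();T=s['position']
for name,row,z,dy in (('rib',179,78,-30),('bodytop',107,58,-50),('ear',54,16,-65)):
    px=[190+243/1.873,100+row/1.873]
    p=at_z(h,[px],T[2]-.0617+z/1e3,True)[0]; print(name,'off y', p[1]-dy/1e3-T[1], 'x',p[0]-T[0])
env.goto([.5505,.1405,.20],[180,0,-90+3.6])
f=env.grab_frame('wrist');print(st(),f['position'],f['orientation'])
import pickle;pickle.dump(f,open('f2.pkl','wb'))
cv2.imwrite('pics/k.png',cv2.resize(f['image'][60:260,190:450],None,fx=3,fy=3,interpolation=3))
E
```

```text
rib off y -0.0042733501850630295 x 6.599273621887836e-05
bodytop off y -0.000609777136594436 x -0.00016792558610595476
ear off y -3.602556526727252e-05 x -0.0004693523949256262
(11.65, array([0.5506, 0.1394, 0.1999]), array([-0.1 , -0.28, -2.97])) [0.55544797 0.07139662 0.36104099] [-1.42901043e+01 -5.05955010e-03 -1.76450654e+02]
```

View pics/k.png

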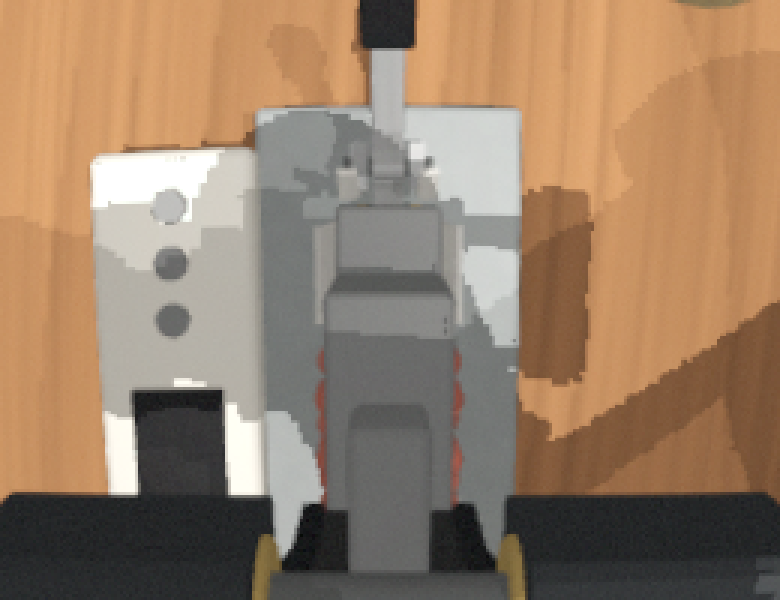

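```bash
python3 - <<'E'
from h import *
import pickle
f=pickle.load(open('f2.pkl','rb'))
px=lambda a:np.array(a)/3+[190,60]
B=at_z(f,px([[520,108],[257,108],[517,410],[264,400]]),.028,True);print(B)
e=B[2]-B[0];print('yaw from side',np.degrees(np.arctan2(-e[0],e[1])), 'left side',np.degrees(np.arctan2(-(B[3]-B[1])[0],(B[3]-B[1])[1])),'front',np.degrees(np.arctan2((B[1]-B[0])[1],(B[1]-B[0])[0])),'w',np.linalg.norm(B[1]-B[0]))
a=np.radians(3.7);m=(B[0]+(B[1]))/2
print('origin',m[:2]+.1*np.array([-np.sin(a),np.cos(a)]))
# guides symmetric about ear: guide inner edges? ear in hand
E=at_z(f,px([[338,206],[440,206]]),.2-.0617+.016,True);print('ear',E)
# lever tip right
L=at_z(f,px([[372,60],[405,60],[361,47],[414,47]]),.045+.058*.8,True);print('lev',L)
E
```

```text
[[0.51035147 0.03737064 0.028     ]
 [0.60362217 0.04317988 0.028     ]
 [0.50256914 0.14761907 0.028     ]
 [0.59630943 0.14962674 0.028     ]]
yaw from side 4.037756165834242 left side 3.929957596909331 front 3.5639821259987157 w 0.09345143640815011
origin [0.55053359 0.14006682]
ear [[0.56615075 0.07500471 0.1543    ]
 [0.54368201 0.07360536 0.1543    ]]
lev [[0.56224343 0.0329916  0.0914    ]
 [0.55283144 0.032405   0.0914    ]
 [0.56562391 0.02931549 0.0914    ]
 [0.55050152 0.02837727 0.0914    ]]
```

```bash
cat >> h.py <<'E'
ORG=np.array([.551,.1399]);YAW=3.8
def W(p):  # dock frame (m) -> world
    c,s=np.cos(np.radians(YAW)),np.sin(np.radians(YAW)); return np.array([ORG[0]+c*p[0]-s*p[1],ORG[1]+s*p[0]+c*p[1],p[2]])
def toD(v):
    c,s=np.cos(np.radians(YAW)),np.sin(np.radians(YAW)); return np.array([c*v[0]+s*v[1],-s*v[0]+c*v[1],v[2]])
E
python3 - <<'E'
from h import *
R=[180,0,-90+YAW]
tgt=W([0,.0005,.155])
env.move_straight(tgt,rotation=R,rate=.08);env.dwell(.2)
p=env.read_state()['position'];e=tgt-p;print(st(),e*1e3)
cmd=tgt+e; env.move_straight(cmd,rotation=R,rate=.05);env.dwell(.2);print(st(),(tgt-env.read_state()['position'])*1e3)
for z in (.14,.125,.120,.117,.1145,.112,.110,.108):
    c=cmd.copy();c[2]=z
    h=env.move_straight(c,rate=.05,force_limit=6);print(z,h,*st(),np.round(env.read_state()['wrist_torque'],2))
    if h or env.read_state()['force'][2]>2: break
f=env.grab_frame('wrist');cv2.imwrite('pics/l.png',cv2.resize(f['image'][60:260,190:450],None,fx=3,fy=3,interpolation=3))
E
```

```text
(12.5667, array([0.5513, 0.1406, 0.1557]), array([-0.58, -0.46, -2.89])) [-0.35518997 -0.1949763  -0.66642506]
(13.0167, array([0.5506, 0.1402, 0.1543]), array([ 0.26,  0.34, -2.73])) [0.36136319 0.18395701 0.65444887]
0.14 False 13.45 [0.5504 0.14   0.1394] [ 0.31 -0.13 -2.87] [ 0.04 -0.06  0.02]
0.125 False 13.9 [0.5505 0.1401 0.1246] [-0.29  0.26 -2.07] [ 0.07 -0.05  0.02]
0.12 False 14.15 [0.5505 0.1401 0.1197] [ 0.58 -0.84 -2.8 ] [ 0.05 -0.04 -0.  ]
0.117 False 14.4 [0.5505 0.1402 0.1168] [ 0.37  0.65 -2.66] [ 0.07 -0.05 -0.04]
0.1145 False 14.65 [0.5505 0.1401 0.1143] [-0.31  0.28 -3.26] [ 0.09 -0.03  0.02]
0.112 False 14.9 [0.5512 0.1404 0.1127] [-0.27  0.17  0.9 ] [0.06 0.01 0.02]
0.11 False 15.15 [0.5518 0.1406 0.1122] [-2.04  0.44  8.36] [0.03 0.63 0.01]
```

View pics/l.png

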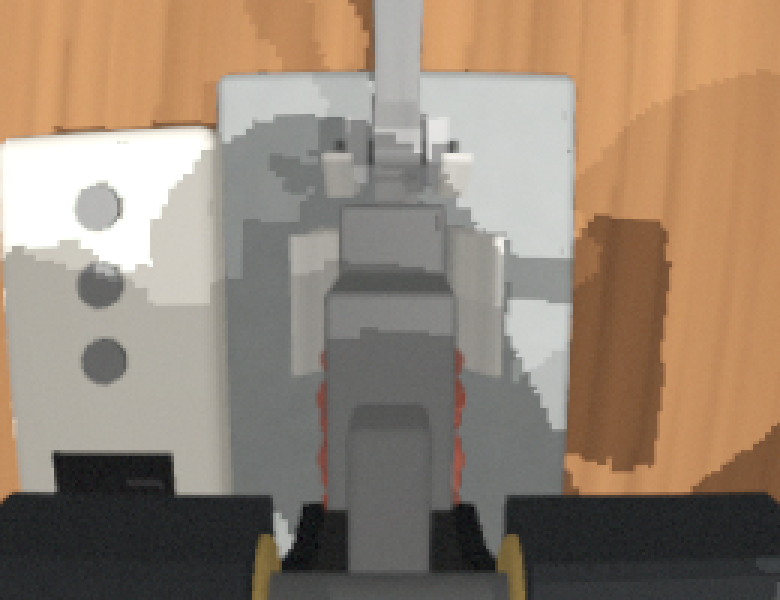

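```bash
cat >> h.py <<'E'
HW=.0095; RT=[180,0,-90+YAW]; D=.008
def force(n=4):
    F=[]
    for _ in range(n): env.dwell(.02);F.append(env.read_state()['force'])
    return toD(np.mean(F,0))
def tcp_for(s,th):
    r=.082 if th>=0 else .082-D
    y=.077+r*np.sin(th)+.005*np.cos(th); z=.045+r*np.cos(th)-.005*np.sin(th)-(D if th>=0 else 0)
    return np.array([0,s*(y+HW),z])
def tipforce(s,F,F0):
    p=env.read_state()['position'];d=toD(p-np.r_[ORG,0]); y=s*d[1]-HW-.077; f=F-F0
    # contact height: pad top corner while leaning out, finger corner otherwise
    zc=np.sqrt(max(.082**2+.005**2-y*y,0)) if y>.005 else d[2]-.045
    return (s*f[1]*zc-f[2]*y)/.082,y,zc
def push(s,th,target=14.3,first=True,thmin=-.42):
    a=tcp_for(s,th);a[1]+=s*.012; up=a.copy();up[2]=.16
    env.goto(W(up),RT); env.move_straight(W(a),rotation=RT,rate=.15)
    env.dwell(.1);F0=force(6);log=[];pf=0
    th+=.012/.082*.8
    while th>thmin:
        st_=.05 if th>.17 and pf<9.5 else (.02 if pf<9.3 else .006)
        th-=st_
        hit=env.move_straight(W(tcp_for(s,th)),rotation=RT,rate=.05,force_limit=8)
        F=force(2);pf,y,zc=tipforce(s,F,F0)
        log.append((round(th,3),round(pf,1),round(y*1e3,1),round(zc*1e3,1),np.round(F-F0,1).tolist()))
        if pf>=target-1.2: # confirm with average
            F=force(6);pf,_,_=tipforce(s,F,F0)
            if pf>=target-.4: break
        if pf>20 or env.read_state()['clock']>66: break
    b=W(tcp_for(s,th)+[0,s*.012,0]);env.move_straight(b,rotation=RT,rate=.1)
    b[2]=.16;env.move_straight(b,rotation=RT,rate=.2)
    return th,pf,F0,log
E
python3 - <<'E'
from h import *
p=env.read_state()['position'].copy();p[2]=.1125
env.move_straight(p,rate=.05);print(st())
env.gripper_to(.45);print(st())
p[2]=.19;env.move_straight(p,rate=.15)
f=env.grab_frame('wrist')
env.gripper_to(0,10);print(st(),env.read_state()['opening'])
for s in (1,-1):
  for th in (.8,.65,0,-.4):
    print(s,th,W(tcp_for(s,th)),env.inverse_kinematics(W(tcp_for(s,th)),RT) is not None)
cv2.imwrite('pics/m.png',cv2.resize(f['image'][30:280,160:480],None,fx=2.4,fy=2.4,interpolation=3))
E
```

```text
(15.45, array([0.5519, 0.1407, 0.1125]), array([-1.28,  0.19,  1.09]))
(16.2, array([0.5518, 0.1406, 0.1125]), array([-0.79,  0.33, -0.34]))
(17.8417, array([0.5518, 0.1406, 0.19  ]), array([ 0.  , -0.34, -0.32])) -0.0003312065657964007
1 0.8 [0.541138   0.28837958 0.09054317] True
1 0.65 [0.54171465 0.27969768 0.09925294] True
1 0 [0.54493594 0.23119883 0.119     ] True
1 -0.4 [0.54687191 0.2020514  0.11510561] True
-1 0.8 [ 0.560862   -0.00857958  0.09054317] True
-1 0.65 [5.60285351e-01 1.02322570e-04 9.92529395e-02] True
-1 0 [0.55706406 0.04860117 0.119     ] True
-1 -0.4 [0.55512809 0.0777486  0.11510561] True
```

View pics/m.png

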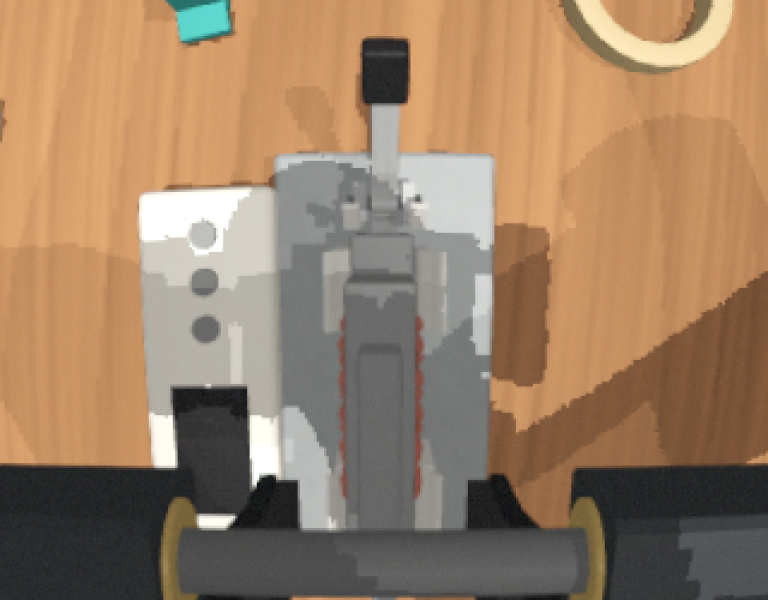

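```bash
python3 - <<'E'
from h import *
t,p,F0,log=push(1,.70)
print(t,p,F0,st());[print(l) for l in log]
E
```

```text
-0.192926829268293 14.451945265065568 [-0.06868232  0.06768365 -0.15930902] (31.1667, array([0.5456, 0.2281, 0.1613]), array([-0.35,  0.52, -0.59]))
(0.767, np.float64(-0.5), np.float64(60.2), np.float64(55.9), [0.1, -0.4, 0.3])
(0.717, np.float64(1.0), np.float64(57.7), np.float64(58.5), [-0.2, 0.6, -0.8])
(0.667, np.float64(0.1), np.float64(54.6), np.float64(61.3), [-0.4, 0.1, -0.2])
(0.617, np.float64(3.6), np.float64(52.1), np.float64(63.5), [0.3, 3.7, -1.0])
(0.567, np.float64(4.5), np.float64(48.8), np.float64(66.1), [-0.9, 4.4, -1.6])
(0.517, np.float64(4.0), np.float64(45.1), np.float64(68.7), [-0.1, 3.9, -1.3])
(0.467, np.float64(4.3), np.float64(41.4), np.float64(70.9), [-0.7, 4.3, -1.3])
(0.417, np.float64(4.3), np.float64(37.8), np.float64(72.9), [-0.2, 4.2, -1.1])
(0.367, np.float64(3.6), np.float64(34.1), np.float64(74.8), [-0.8, 3.7, -0.8])
(0.317, np.float64(4.1), np.float64(30.3), np.float64(76.4), [0.4, 4.2, -0.7])
(0.267, np.float64(4.1), np.float64(26.4), np.float64(77.8), [0.2, 3.8, -1.4])
(0.217, np.float64(4.7), np.float64(22.4), np.float64(79.0), [-0.3, 4.2, -
[... 1408 characters left out ...]
p.float64(74.0), [-2.1, 11.8, -4.2])
(-0.151, np.float64(11.6), np.float64(-3.2), np.float64(74.0), [-2.5, 13.0, -3.5])
(-0.157, np.float64(12.0), np.float64(-3.5), np.float64(74.0), [-2.2, 13.5, -3.2])
(-0.163, np.float64(11.9), np.float64(-3.7), np.float64(74.0), [-2.9, 13.4, -3.4])
(-0.169, np.float64(12.7), np.float64(-3.9), np.float64(74.0), [-3.4, 14.3, -3.6])
(-0.175, np.float64(13.5), np.float64(-4.2), np.float64(74.0), [-2.9, 15.1, -3.0])
(-0.181, np.float64(13.5), np.float64(-4.5), np.float64(74.0), [-2.6, 15.2, -3.3])
(-0.187, np.float64(14.5), np.float64(-4.8), np.float64(74.0), [-3.0, 16.3, -3.6])
(-0.193, np.float64(14.7), np.float64(-5.1), np.float64(74.0), [-3.5, 16.5, -3.2])
```

```bash
sed -i 's/st_=.05 if th>.17 and pf<9.5 else (.02 if pf<9.3 else .006)/st_=.08 if th>.17 and pf<8 else (.022 if pf<9.3 else .01 if pf<12 else .006)/' h.py; python3 - <<'E'
from h import *
t,p,F0,log=push(-1,.66)
print(t,p,F0,st());[print(*l) for l in log]
E
```

```text
-0.42292682926829267 14.47250384491259 [0.31964213 0.05722801 0.25433132] (44.3583, array([0.5569, 0.0688, 0.1614]), array([-0.91,  0.73, -0.54]))
0.697 0.7 56.2 59.9 [-0.3, -0.7, -0.4]
0.617 2.7 51.9 63.7 [-1.5, -2.8, -0.8]
0.537 2.9 46.6 67.7 [-1.2, -3.7, 0.3]
0.457 3.9 40.8 71.3 [-2.1, -4.2, -0.5]
0.377 3.4 34.9 74.4 [-2.4, -3.8, 0.1]
0.297 3.0 28.8 77.0 [-2.4, -3.3, 0.2]
0.217 3.5 22.5 79.0 [-2.8, -3.5, -0.4]
0.137 3.3 16.1 80.6 [-2.5, -3.2, -0.7]
0.115 5.0 14.6 80.8 [-1.7, -4.7, -2.1]
0.093 5.2 12.8 81.1 [-2.1, -5.0, -1.7]
0.071 4.2 11.0 81.4 [-2.4, -3.9, -2.5]
0.049 5.1 9.2 81.6 [-2.5, -4.9, -2.1]
0.027 5.1 7.4 81.8 [-2.2, -5.0, -1.2]
0.005 4.9 5.6 82.0 [-1.3, -4.7, -2.6]
-0.017 4.6 4.0 73.8 [-2.0, -5.0, -2.2]
-0.039 4.9 2.4 73.8 [-1.5, -5.3, -2.9]
-0.061 4.7 0.8 73.9 [-1.6, -5.2, -1.9]
-0.083 5.1 -0.8 73.9 [-1.5, -5.7, -2.4]
-0.105 4.8 -2.4 73.8 [-2.3, -5.4, -2.8]
-0.127 4.8 -4.0 73.7 [-2.0, -5.5, -2.9]
-0.149 4.4 -5.6 73.6 [-2.0, -5.2, -3.3]
-0.171 5.4 -7.2 73.5 [-1.4, -6.3, -2.4]
-0.193 4.8 -8.7 73.4 [-1.9, -5.7, -2.6]
-0.215 5.0 -10.2 73.1 [-1.9, -5.9, -2.0]
-0.237 6.0 -11.8 72.9 [-1.6, -7.1, -2.4]
-0.259 6.1 -13.3 72.6 [-1.2, -7.2, -1.6]
-0.281 6.0 -14.8 72.4 [-0.7, -7.2, -1.6]
-0.303 6.3 -16.3 72.0 [-1.6, -7.7, -2.0]
-0.325 6.3 -17.8 71.7 [-1.4, -7.8, -2.3]
-0.347 7.0 -19.2 71.3 [-2.1, -8.3, -0.8]
-0.369 8.3 -20.2 71.0 [-1.5, -9.8, -0.6]
-0.391 10.3 -21.2 70.7 [-0.9, -12.1, -0.4]
-0.401 11.6 -21.5 70.6 [-0.9, -13.2, 0.9]
-0.411 13.4 -21.8 70.5 [-1.4, -15.0, 1.8]
-0.417 14.1 -22.0 70.5 [-0.8, -15.9, 1.5]
-0.423 14.7 -22.3 70.4 [-0.8, -16.3, 2.6]
```

```bash
python3 - <<'E'
from h import *
t,p,F0,log=push(1,-.14,thmin=-.45)
print(t,p,F0,st());[print(*l) for l in log]
E
```

```text
-0.22492682926829272 14.233832621051137 [-0.14012126  0.17604597  0.14731258] (50.2917, array([0.5457, 0.226 , 0.1609]), array([ 0.  , -0.62, -0.68]))
-0.045 -0.4 1.5 74.5 [0.3, -0.5, -0.9]
-0.067 0.0 0.0 74.2 [0.7, 0.0, -0.7]
-0.089 -0.4 -1.6 74.1 [-0.2, -0.4, -0.5]
-0.111 1.4 -2.9 74.1 [0.3, 1.5, -0.5]
-0.133 5.4 -3.2 74.1 [-1.4, 6.0, -0.3]
-0.155 7.3 -3.8 74.2 [-2.4, 8.1, -0.7]
-0.177 9.9 -4.6 74.1 [-2.9, 11.0, -0.3]
-0.187 11.6 -4.8 74.1 [-3.4, 12.8, 0.9]
-0.197 11.5 -5.2 74.1 [-5.0, 12.7, 0.2]
-0.207 13.0 -5.5 74.1 [-4.3, 14.3, 1.5]
-0.213 13.7 -5.7 74.0 [-4.6, 15.1, 0.9]
-0.219 14.1 -5.9 74.0 [-5.4, 15.6, 1.0]
-0.225 14.9 -6.1 74.0 [-5.0, 16.3, 1.4]
```

```bash
python3 - <<'E'
from h import *
t,p,F0,log=push(-1,-.38,thmin=-.5)
print(t,p,F0,st());[print(*l) for l in log]
f=env.grab_frame('wrist');cv2.imwrite('pics/z.png',f['image'])
E
```

```text
-0.43292682926829285 14.370375922294116 [-0.1207673  -0.07258538  0.36388777] (55.7, array([0.5562, 0.0692, 0.1609]), array([-0.72,  0.65, -0.84]))
-0.285 -0.1 -16.3 72.9 [0.2, 0.1, -0.2]
-0.307 0.0 -17.6 72.0 [0.1, -0.1, -0.4]
-0.329 -0.6 -19.2 71.6 [0.0, 0.5, -0.6]
-0.351 2.9 -20.2 71.3 [0.4, -3.2, 0.3]
-0.373 7.5 -20.7 71.2 [0.9, -8.0, 2.3]
-0.395 9.5 -21.4 71.0 [1.1, -10.0, 3.2]
-0.405 11.7 -21.6 70.9 [1.6, -12.2, 4.4]
-0.415 12.6 -21.9 70.8 [1.5, -13.0, 5.0]
-0.421 13.3 -22.1 70.8 [0.6, -14.0, 4.7]
-0.427 13.4 -22.4 70.7 [0.8, -13.9, 5.2]
-0.433 14.3 -22.6 70.6 [0.9, -14.9, 5.4]
```

View pics/z.png

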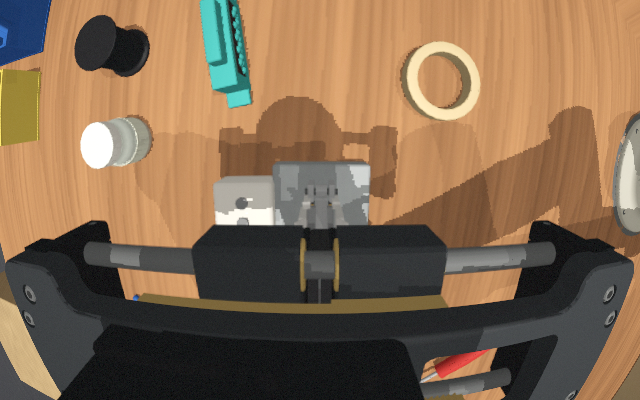

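```bash
python3 - <<'E'
from h import *
p=env.read_state()['position'];env.move_straight([p[0],p[1],.22],rate=.15);env.dwell(.2);print(st(),env.close_job())
E
```

```text
the job is handed in; nothing more can be done
(56.5, array([0.5547, 0.0686, 0.2185]), array([-0.09,  0.69,  0.87])) None
```

I loaded the cassette into the cradle and pushed both levers home, each ending at about 14.3 N at the tip; I then felt each again (left gave about 1 mm, right 0.3 mm), did not feel the left a third time, and handed in at 56.5 s.

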